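# Release the eccentric stop and slide the specimen under view

## Robot

A 7-joint arm with a two-finger parallel gripper is mounted at the origin on the work surface. World frame = base frame: x ahead of the robot, y to its left, z up, the work surface at z = 0. Lengths are in m, angles in rad, forces in N, time in s.
With the tool pointing down it reaches from about 0.4 to 0.85 m from the base axis. Payload 4.5 kg.
Tool frame: the origin (TCP) lies between the finger pads; the fingertips stand 19 mm ahead of it and the grasp point (between the pads) is the TCP (r.tips_ahead is the distance from the TCP to the fingertips, in m); z points along the fingers, y is the line along which they close (so a half turn about z gives the same grasp; the last joint's range is limited). The gripper opens to 88 mm and grips with 3 to 60 N. Pads are 18 mm wide; open, the fingers measure 123 mm over their backs; the gripper's body (75 mm by 187 mm) begins 45 mm behind the grasp point.
Start: joints at [1.192, 0.689, -0.195, 1.565, 0.157, 0.902, -0.215], TCP at [0.251, -0.573, 0.227] pointing down, gripper open.
Joint ranges: [-3.01, 3.01], [-0.46, 2.08], [-1.47, 1.51], [0.13, 2.56], [-1, 4.14], [0.04, 2.09], [-2.66, 2.66]. Speed limits (rad/s): [2.57, 2.57, 3.14, 3.14, 3.14, 3.14, 3.14].

## Interface

Orientations are given as a unit quaternion [x, y, z, w].
In Python, from plant import r, cams, models gives the robot as it stands. The module is installed in compiled form; this text tells all that it offers.
- The arm moves only by the tool jog_arm, never from a script. Its arguments are lists of equal length, an entry for each row: "turn": the turn, a rotation vector about the tool's x, y, z in rad, a list of three; "translation": the shift along the tool's x, y, z in m, a list of three; "grip": the closure, from 0 (fully open) to 1 (shut). In form: {"turn": [[ax, ay, az], ...], "translation": [[tx, ty, tz], ...], "grip": [grip, ...]}. A call has 1 to 20 rows; each row is the pose to reach, as a shift and turn from the pose commanded when the call began, along the tool's axes at that moment; what a row does not reach only later rows make up. A row lasts 1/8 s, in which the tool goes at most 62.5 mm and 10.7 degrees, less where a joint would pass 70% of its speed; a pose out of reach is approached as far as the arm can. A call with a gripper value outside its range is refused whole. The fingers move at their own pace and stop on an object; "force" is the grip in N (left out, the last holds). Time passes only in rows, so rows that repeat a pose let the fingers close. It gives the time, the measured TCP pose, the force, the opening and the grip force at its end, in the units of the state.
- r.get_state(): the state, without advancing time (a new reading comes with each control period).
- cams.snapshot(name): name is "scene" or "top"; returns the picture (384x512x3 uint8, red, green, blue); there is no depth.
- cams.camera_params(name): a dict with "fx", "fy", "cx", "cy" (pixels), "eye" and "orientation" of the camera in the world. Camera axes: x right, y up, looking along -z (the intrinsics and any distortion apply to the point x, -y, -z); pixel columns grow to the right and rows downward; lengths in m; the calibration is good to about 2 mm. A picture is of the moment at which its call begins. camera_params takes no time and is no camera call.
- r.finish_job(): hands the job in; it is judged then, once.
Trained networks look in the newest picture that a camera, given by its name, has taken for a name from the list of things; names that differ only in an ending like _2 or _b are one class to them, and where a whole thing is asked for, a point or a joint stands for the part that bears it (a point fixed in the world has none). Each returns a list of dicts, best first, with "p" (0 to 1); they miss things now and then, are a little off and sometimes report something else, mostly with a low value. They report only what shows in the picture. A call takes as long as a camera call.
- models.find_in(camera, name): "position" ([x, y, z] in m, in world coordinates, good to about 4 mm: the middle of the surface that is visible of it).
- models.masks_of(camera, name): "pixels" (384x512 bool, what is visible of it).
- models.place_of(camera, name): "position" ([x, y, z] in m, in world coordinates, good to about 4 mm: a listed point, or the origin of a listed thing).
The state is a dict: "clock": time; "q": joint angles; "qd": joint speeds; "joint_torque": joint torques, N m; "tool_pos": TCP position; "eef_rot": TCP orientation; "contact_force": force on the tool from outside, world axes, zero at the start; "moment": the same for the moment, N m; "opening": opening from 0.0 (shut) to 1.0 (fully open); "finger_force": force on a finger pad.
Only numpy, scipy, OpenCV 4.12 (cv2) and the standard library are available. Lean on these libraries where they do the work, as an engineer would, in place of code of your own. Each camera call takes 0.05 s, during which the arm holds its last target. There are 200 camera calls.

## Task

The specimen carriage of the microscope's light stage is held back by its brass eccentric cam. First swing the red cam lever round the far side until it points at the green dot (the cam's low point), and only then push the carriage forward by its blue tab until it is fully home, so that the beetle dish sits over the lit window. Nothing is to be picked up: do not touch the dish, leave everything else where it stands, and finish with the hand clear.

Things in the scene. Friction and masses are not known exactly. Their poses are not given: they have to be found in the camera images.
- light_base: fixed white light base, 270 mm (its x) x 210 mm (its y), 30 mm tall, standing on the table at some yaw. Origin: centre of its underside. Its +x is 'forward', away from the robot, the way the carriage slides; +y is left
- carriage (a joint): travel in m of the carriage along the base's +x: 0 = fully back (start), 0.044 = fully home at its end stop. Drags with about 2 N, stays where left. Aluminium plate 76 mm wide, top 39 mm above the table, from 44 mm behind to 46 mm ahead of point seat. Its steel front bar meets the cam: cam high, it is stopped after 6 mm; cam within 0.4 rad of low, it runs fully home
- tab (a point): centre of the rear (robot-side) face of the carriage's upright blue push tab, 50 mm above the table. The tab is 56 mm wide (y), 8 mm thick (x) and reaches from the carriage up to 81 mm above the table; it travels with the carriage. The base's top, 30 mm above the table, continues 46 mm behind this face at the start
- cam (a joint): angle in rad of cam and red lever about the vertical axis at point cam_axis, growing anticlockwise from above. 0 = low point, lever points at the green dot (base's -y); pi/2: lever points along the base's +x, away from the carriage; about pi: at the black dot (high point). Starts between 1.3 and 2.8 (limits -0.5 and 3.0), so turn it clockwise to 0. Friction torque about 0.3 N m; stays where left
- cam_axis (a point): point on the cam's vertical axis, 60 mm above the table, 55 mm ahead of the base's origin. The cam is a brass disc of radius 28 mm centred 20 mm off this axis, 31 to 43 mm above the table, under the lever
- lever_tip (a point): end of the red cam lever, 75 mm from the axis, 71 mm above the table (its top edge). The lever is a straight radial bar from the axis to this tip, 10 mm thick, reaching from 47 to 71 mm above the table; its flat upright sides can be pushed
- green_dot (a point): green dot, 12 mm, on the base's top, 90 mm from the cam axis: the lever points at it at the cam's low point (a black dot opposite marks the high point)
- window (a point): centre of the round lit window (48 mm across) in the base's top, 30 mm above the table; the dish is over it when the carriage is home
- seat (a point): centre of the dish's seat on the carriage, 39 mm above the table, travels with the carriage; 44 mm ahead of the tab's rear face
- dish: clear culture dish with a dark beetle in it, 60 mm diameter, 15 mm tall, loose between four short pins on the carriage. Origin: centre of its underside
- vial: amber glass vial with white cap, 22 mm diameter, 48 mm tall, standing on the light base's left rear corner; bystander. Origin: centre of its underside
- jar: small sample jar with red lid, 44 mm diameter, 55 mm tall, beside the light base; bystander. Origin: centre of its underside
- spare_dish: closed spare culture dish with yellowish agar, 63 mm diameter, 16 mm tall, beside the light base; bystander. Origin: centre of its underside
- water_bottle: blue water bottle, 66 mm diameter, 200 mm tall; bystander. Origin: centre of its underside
- reagent_bottle: white bottle with red label, 64 mm diameter, 150 mm tall; bystander. Origin: centre of its underside
- phone: black phone lying flat, 150 x 72 x 8 mm; bystander. Origin: centre of its underside
- brush: small brush lying on the table, 170 mm long, 20 mm thick; bystander. Origin: middle of its length, at its underside

How it is judged:
By the outcome, as a careful person would: the job done as asked, in the order asked, and still so for the second after the job is handed in, with the robot touching nothing.
It also fails if it takes over 58 s, if anything falls off the work surface, if the arm or the gripper's body presses on something with over 40 N, if the wrist force passes 120 N, or if a joint passes its speed limit or range.

## Working session

There is one attempt and no reset: what is moved stays moved. The work goes in short steps, Python scripts to look and compute and a tool call to move; the robot and the scene stay as the last step left them, time stands still between calls to the robot, and variables do not carry over. Pictures are saved under pics/ and viewed, at most 10 in all, crops included, and the job is handed in when it is done.

Besides the shell and the picture viewer there is one more tool, called as name(argument=value, ...), one argument or row to a line, values as JSON. jog_arm: Moves the arm, as the interface text tells. Its arguments: {"type":"object","properties":{"turn":{"type":"array"},"translation":{"type":"array"},"grip":{"type":"array"},"force":{"type":"number"}},"required":["turn","translation","grip"]}

```bash
mkdir -p pics; python3 - <<'E'
from plant import r,cams,models
import cv2,numpy as np
for c in ("scene","top"):
    cv2.imwrite(f"pics/{c}0.png",cams.snapshot(c)[:,:,::-1])
    for n in ("cam_axis","lever_tip","green_dot","tab","window","seat","light_base","vial","jar","spare_dish","water_bottle","reagent_bottle","phone","brush"):
        print(c,n,[(np.round(d["position"],3).tolist(),round(d["p"],2)) for d in models.place_of(c,n)[:2]])
    p=cams.camera_params(c);print(p)
s=r.get_state();print(s["tool_pos"],s["eef_rot"],s["clock"],r.tips_ahead)
E
```

```text
scene cam_axis [([0.594, 0.113, 0.06], 0.86), ([0.489, 0.1, 0.041], 0.46)]
scene lever_tip [([0.67, 0.128, 0.072], 0.79), ([0.541, 0.106, 0.001], 0.59)]
scene green_dot [([0.61, 0.029, 0.032], 0.71)]
scene tab [([0.45, 0.09, 0.08], 0.61)]
scene window [([0.535, 0.106, 0.029], 0.83)]
scene seat [([0.495, 0.1, 0.04], 0.7)]
scene light_base [([0.538, 0.104, 0.001], 0.69)]
scene vial [([0.428, 0.173, 0.027], 0.66)]
scene jar [([0.505, -0.075, -0.005], 0.53)]
scene spare_dish [([0.541, 0.262, 0.002], 0.73)]
scene water_bottle [([0.635, -0.429, -0.0], 0.73)]
scene reagent_bottle [([0.501, -0.517, 0.003], 0.89)]
scene phone [([0.367, 0.477, -0.001], 0.71), ([0.538, 0.108, 0.002], 0.46)]
scene brush [([0.791, 0.058, 0.003], 0.72)]
{'fx': 372.0600974180997, 'fy': 372.0600974180997, 'cx': 259.3292001939713, 'cy': 188.808416052823, 'eye': array([1.1696126 , 0.64176125, 0.90557088]), 'orientation': array([0.13895574, 0.37208939, 0.85773375, 0.32639485])}
top cam_axis [([0.494, 0.097, 0.043], 0.66)]
top lever_tip [([0.669, 0.126, 0.071], 0.54), ([0.494, 0.099, 0.043], 0.32)]
top green_dot [([0.60
[... 338 characters left out ...]
0.078, -0.002], 0.54)]
top jar [([0.5, -0.077, -0.002], 0.58)]
top spare_dish [([0.544, 0.268, -0.0], 0.75)]
top water_bottle [([0.632, -0.438, 0.002], 0.77), ([0.502, -0.518, -0.001], 0.68)]
top reagent_bottle [([0.501, -0.518, -0.0], 0.58)]
top phone [([0.37, 0.476, -0.005], 0.77), ([0.537, 0.106, 0.029], 0.48)]
top brush [([0.792, 0.056, 0.001], 0.57)]
{'fx': 469.5282410558749, 'fy': 469.5282410558749, 'cx': 256.2786811156594, 'cy': 186.27734192284893, 'eye': array([ 0.5161905 , -0.03575002,  1.54002975]), 'orientation': array([ 0.01233019, -0.01269861, -0.69630168,  0.71753097])}
[ 0.2507653  -0.57251469  0.22733765] [9.78778020e-01 2.04923368e-01 1.19557458e-05 3.64520680e-05] 1.5 0.019
```

View pics/scene0.png

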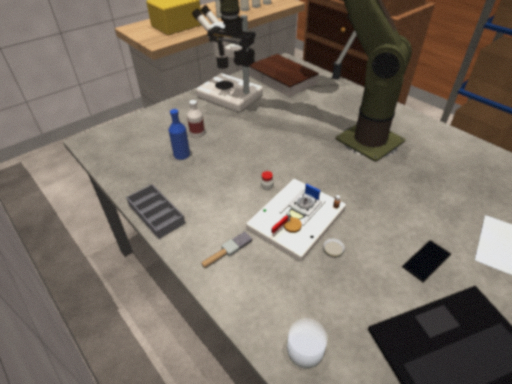

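View pics/top0.png

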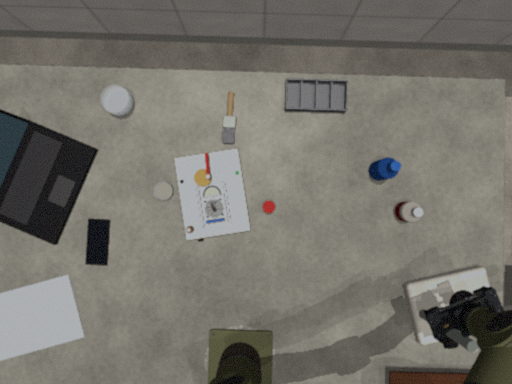

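The pictures show the white base at scene (297,215) and top (212,195). The lever runs from about (208,180) to (207,155) in top, so it points forward (cam about 1.6). The green dot is at top (237,173) and the tab at (213,221). I'll fit the base pose and plan the lever approach and swing.

```bash
cat > h.py <<'E'
from plant import r,cams,models
import numpy as np
from scipy.spatial.transform import Rotation as R
B=np.array([[.055,0],[.055,-.09],[0,0],[-.044,0],[-.088,0],[0,0]])
W=np.array([[.594,.113],[.609,.029],[.536,.106],[.4955,.099],[.452,.091],[.5375,.1075]])
b=B-B.mean(0);w=W-W.mean(0)
yaw=np.arctan2((b[:,0]*w[:,1]-b[:,1]*w[:,0]).sum(),(b*w).sum())
M=np.array([[np.cos(yaw),-np.sin(yaw)],[np.sin(yaw),np.cos(yaw)]])
org=W.mean(0)-M@B.mean(0)
b2w=lambda p:org+M@np.asarray(p)
def down(ang): # tool y along world angle ang, z down
    return R.from_matrix(np.array([[-np.sin(ang),np.cos(ang),0],[np.cos(ang),np.sin(ang),0],[0,0,-1]]).T)
def rel(p,q,P,Q): # rows for target P,Q from p,q
    return np.round(q.inv().apply(np.asarray(P)-p),4).tolist(),np.round((q.inv()*Q).as_rotvec(),3).tolist()
def cur():
    s=r.get_state();return s["tool_pos"],R.from_quat(s["eef_rot"])
def leverpose(cam,off,rad=.055,z=.071):
    f=yaw-np.pi/2+cam;u=np.array([np.cos(f),np.sin(f)]);n=np.array([-u[1],u[0]])
    return np.r_[b2w([.055,0])+rad*u+off*n,z],down(f)
E
python3 - <<'E'
from h import *
print(yaw,org,(W-(org+B@M.T)).round(4).tolist())
a=b2w([.055,0]);t=np.array([.6695,.127]);print("cam",np.arctan2(*(t-a)[::-1])-yaw+np.pi/2)
p,q=cur();print(q.as_matrix().round(2))
P,Q=leverpose(1.6,.045,z=.2);print(P,rel(p,q,P,Q))
P,Q=leverpose(1.6,.045);print(P,rel(p,q,P,Q))
E
```

```text
0.17543079163421021 [0.53832574 0.10632639] [[0.0015, -0.0029], [0.0008, 0.0017], [-0.0023, -0.0003], [0.0005, 0.0004], [0.0003, 0.0], [-0.0008, 0.0012]]
cam 1.53817477323549
[[ 0.92  0.4   0.  ]
 [ 0.4  -0.92 -0.  ]
 [ 0.    0.   -1.  ]]
[0.63718959 0.17116327 0.2       ] ([0.6523, -0.5262, 0.0273], [0.0, 0.0, -1.363])
[0.63718959 0.17116327 0.071     ] ([0.6523, -0.5262, 0.1563], [0.0, 0.0, -1.363])
```

jog_arm(
  turn=[
    [0,0,-0.17],
    [0,0,-0.34],
    [0,0,-0.51],
    [0,0,-0.68],
    [0,0,-0.85],
    [0,0,-1.02],
    [0,0,-1.19],
    [0,0,-1.36],
    [0,0,-1.363],
    [0,0,-1.363],
    [0,0,-1.363],
    [0,0,-1.363],
    [0,0,-1.363],
    [0,0,-1.363],
    [0,0,-1.363],
    [0,0,-1.363],
    [0,0,-1.363],
    [0,0,-1.363],
  ],
  translation=[
    [0.04,-0.033,0],
    [0.08,-0.066,0],
    [0.12,-0.099,0],
    [0.16,-0.132,0],
    [0.2,-0.165,0],
    [0.24,-0.198,0],
    [0.28,-0.231,0],
    [0.32,-0.26,0],
    [0.36,-0.29,0],
    [0.4,-0.323,0],
    [0.44,-0.355,0],
    [0.48,-0.387,0],
    [0.52,-0.42,0],
    [0.56,-0.452,0],
    [0.6,-0.484,0],
    [0.652,-0.526,0.02],
    [0.652,-0.526,0.04],
    [0.652,-0.526,0.04],
  ],
  grip=[1,1,1,1,1,1,1,1,1,1,1,1,1,1,1,1,1,1],
)

```text
clock: 3.75
tool_pos: [0.6354, 0.17, 0.185]
eef_rot: [0.631, 0.776, -0.002, -0.001]
contact_force: [0.0, 0.0, -0.1]
opening: 0.007
finger_force: 0.0
```

jog_arm(
  turn=[
    [0,0,0],
    [0,0,0],
    [0,0,0],
    [0,0,0],
    [0,0,0],
    [0,0,0],
  ],
  translation=[
    [0,0,0.03],
    [0,0,0.06],
    [0,0,0.09],
    [0,0,0.114],
    [0,0,0.114],
    [0,0,0.114],
  ],
  grip=[1,1,1,1,1,1],
)

```text
clock: 4.5
tool_pos: [0.6379, 0.1699, 0.0749]
eef_rot: [0.632, 0.775, 0.001, 0.001]
contact_force: [0.6, -0.3, 0.7]
opening: 0.005
finger_force: 0.0
```

```bash
python3 - <<'E'
from h import *
import cv2
ims=[cv2.resize(cams.snapshot(c)[y:y+100,x:x+130],None,fx=4,fy=4,interpolation=cv2.INTER_CUBIC)[:,:,::-1] for c,x,y in(("scene",235,160),)]
cv2.imwrite("pics/a.png",ims[0])
print(models.place_of("scene","lever_tip")[:2])
p,q=cur();print(p)
for cam in np.r_[1.55:-.01:-.155]:
    P,Q=leverpose(cam,.014);print(round(cam,2),rel(p,q,P,Q))
E
```

```text
[]
[0.63803651 0.17058784 0.07506571]
1.55 ([-0.033, -0.0001, 0.0041], [0.003, -0.0, 0.049])
1.4 ([-0.0418, 0.001, 0.0041], [0.003, -0.0, 0.204])
1.24 ([-0.0505, 0.0007, 0.0041], [0.003, -0.001, 0.359])
1.08 ([-0.0592, -0.0009, 0.0041], [0.003, -0.001, 0.514])
0.93 ([-0.0674, -0.0039, 0.0041], [0.003, -0.001, 0.669])
0.77 ([-0.0752, -0.0081, 0.004], [0.002, -0.001, 0.824])
0.62 ([-0.0822, -0.0134, 0.004], [0.002, -0.001, 0.979])
0.46 ([-0.0882, -0.0198, 0.004], [0.002, -0.002, 1.134])
0.31 ([-0.0932, -0.027, 0.004], [0.002, -0.002, 1.289])
0.15 ([-0.0971, -0.0349, 0.004], [0.002, -0.002, 1.444])
-0.0 ([-0.0997, -0.0433, 0.0039], [0.002, -0.002, 1.599])
```

View pics/a.png

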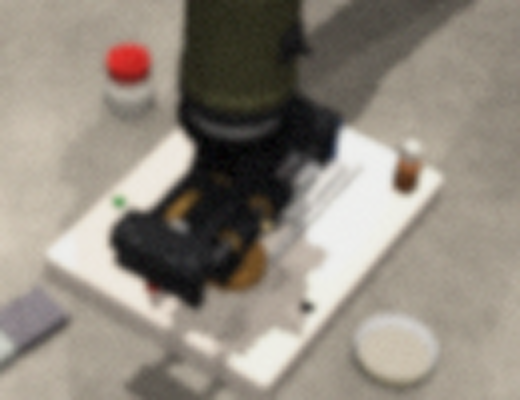

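The crop shows the hand over the base, with the lever tip just visible at (152,285) to the right of the fingers. Next is the swing, stopping short of the dot.

jog_arm(
  turn=[
    [0,0,0.05],
    [0,0,0.05],
    [0,0,0.05],
    [0,0,0.13],
    [0,0,0.204],
    [0,0,0.28],
    [0,0,0.359],
    [0,0,0.436],
    [0,0,0.514],
    [0,0,0.59],
    [0,0,0.669],
    [0,0,0.746],
    [0,0,0.824],
    [0,0,0.9],
    [0,0,0.979],
    [0,0,1.056],
    [0,0,1.134],
    [0,0,1.21],
    [0,0,1.289],
    [0,0,1.289],
  ],
  translation=[
    [-0.01,0,0.004],
    [-0.022,0,0.004],
    [-0.033,0,0.004],
    [-0.037,0.0005,0.004],
    [-0.042,0.001,0.004],
    [-0.046,0.001,0.004],
    [-0.0505,0.0007,0.004],
    [-0.055,0,0.004],
    [-0.059,-0.001,0.004],
    [-0.063,-0.0024,0.004],
    [-0.0674,-0.004,0.004],
    [-0.0713,-0.006,0.004],
    [-0.075,-0.008,0.004],
    [-0.0787,-0.0107,0.004],
    [-0.082,-0.0134,0.004],
    [-0.085,-0.0166,0.004],
    [-0.088,-0.02,0.004],
    [-0.0907,-0.0234,0.004],
    [-0.093,-0.027,0.004],
    [-0.093,-0.027,0.004],
  ],
  grip=[1,1,1,1,1,1,1,1,1,1,1,1,1,1,1,1,1,1,1,1],
)

```text
clock: 7.1
tool_pos: [0.6294, 0.0733, 0.0693]
eef_rot: [0.971, 0.241, -0.0, 0.0]
contact_force: [-0.3, -0.6, -0.5]
opening: 0.007
finger_force: 0.0
```

```bash
python3 - <<'E'
from h import *
import cv2
im=cams.snapshot("scene")[160:260,235:365]
cv2.imwrite("pics/b.png",cv2.resize(im,None,fx=4,fy=4,interpolation=cv2.INTER_CUBIC)[:,:,::-1])
print([(d["position"],d["p"]) for d in models.place_of("scene","lever_tip")[:2]])
p,q=cur();print(p,r.get_state()["contact_force"])
print(leverpose(.31,.014)[0])
for cam in (.2,.1,0,-.05):
    P,Q=leverpose(cam,.014);print(round(cam,2),rel(p,q,P,Q))
E
```

```text
[([0.6666, 0.126, 0.0723], 0.9)]
[0.62971863 0.07406891 0.06939438] [0.37108128 0.02174084 0.37382734]
[0.63052662 0.07381185 0.071     ]
0.2 ([-0.0055, 0.0018, -0.0016], [0.0, -0.0, 0.113])
0.1 ([-0.0112, 0.0023, -0.0016], [0.0, -0.0, 0.213])
0 ([-0.0169, 0.0022, -0.0016], [0.0, -0.0, 0.313])
-0.05 ([-0.0197, 0.002, -0.0016], [0.0, -0.0, 0.363])
```

View pics/b.png

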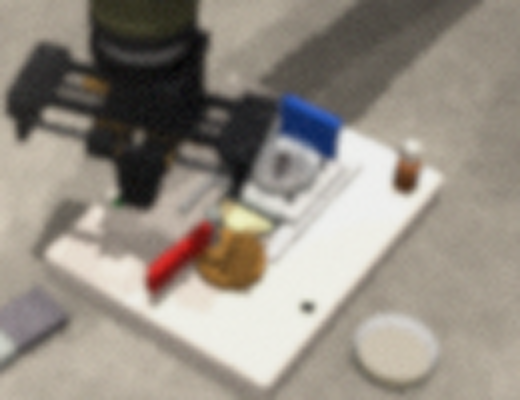

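The lever still points forward, from (150,285) to (210,230) in the crop, and the fingers are at about (140,190). They missed it, so I'll check the geometry by projecting the expected points into the picture.

```bash
cat >> h.py <<'E'
def proj(c,X):
    k=cams.camera_params(c);v=R.from_quat(k["orientation"]).inv().apply(np.atleast_2d(X)-k["eye"])
    return np.c_[k["cx"]+k["fx"]*v[:,0]/-v[:,2],k["cy"]+k["fy"]*v[:,1]/v[:,2]].round(1)
E
python3 - <<'E'
from h import *
import cv2
p,q=cur()
X={"tcp":p,"tip":p+q.apply([0,0,.019]),"green":[.609,.029,.03],"axis":np.r_[b2w([.055,0]),.06],"levertip":[.668,.126,.071],"start_tip":[.638,.170,.056],"c1.55":np.r_[leverpose(1.55,.014)[0][:2],.05]}
for c,x,y in(("scene",235,160),("top",160,130)):
    print(c,{k:((proj(c,v)[0]-[x,y])*4).round().tolist() for k,v in X.items()})
im=cams.snapshot("top")[130:255,160:290]
cv2.imwrite("pics/c.png",cv2.resize(im,None,fx=4,fy=4,interpolation=cv2.INTER_CUBIC)[:,:,::-1])
E
```

```text
scene {'tcp': [138.0, 211.0], 'tip': [138.0, 228.0], 'green': [118.0, 202.0], 'axis': [210.0, 226.0], 'levertip': [148.0, 273.0], 'start_tip': [218.0, 300.0], 'c1.55': [181.0, 285.0]}
top {'tcp': [248.0, 143.0], 'tip': [249.0, 144.0], 'green': [306.0, 174.0], 'axis': [194.0, 189.0], 'levertip': [183.0, 92.0], 'start_tip': [128.0, 130.0], 'c1.55': [169.0, 124.0]}
```

View pics/c.png

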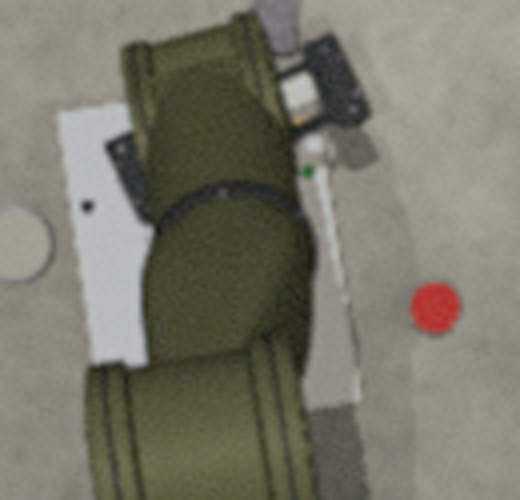

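In the top crop the arm hides the fingers. In the scene crop the fingertips appear at about row 205, where row 228 was expected. They are really about 25 mm higher than the model says, and they passed over the lever. I'll go back over to the left side, lower the hand further, and check again.

```bash
python3 - <<'E'
from h import *
p,q=cur()
for a in ((.31,.014,.09),(.7,.03,.09),(1.2,.04,.09),(1.6,.045,.09),(1.6,.045,.055)):
    P,Q=leverpose(*a[:2],z=a[2]);print(a,rel(p,q,P,Q))
E
```

```text
(0.31, 0.014, 0.09) ([0.0005, 0.0008, -0.0206], [-0.0, -0.0, 0.002])
(0.7, 0.03, 0.09) ([0.0352, -0.0147, -0.0206], [0.0, -0.0, -0.388])
(1.2, 0.04, 0.09) ([0.0545, -0.0506, -0.0206], [0.0, -0.0, -0.888])
(1.6, 0.045, 0.09) ([0.052, -0.0821, -0.0206], [0.0, -0.0, -1.288])
(1.6, 0.045, 0.055) ([0.052, -0.0821, 0.0144], [0.0, -0.0, -1.288])
```

jog_arm(
  turn=[
    [0,0,0],
    [0,0,-0.18],
    [0,0,-0.36],
    [0,0,-0.54],
    [0,0,-0.72],
    [0,0,-0.9],
    [0,0,-1.08],
    [0,0,-1.26],
    [0,0,-1.29],
    [0,0,-1.29],
    [0,0,-1.29],
    [0,0,-1.29],
    [0,0,-1.29],
  ],
  translation=[
    [0,0,-0.02],
    [0.018,-0.007,-0.02],
    [0.035,-0.015,-0.02],
    [0.043,-0.027,-0.02],
    [0.049,-0.038,-0.02],
    [0.054,-0.051,-0.02],
    [0.053,-0.067,-0.02],
    [0.052,-0.08,-0.02],
    [0.052,-0.082,-0.02],
    [0.052,-0.082,-0.01],
    [0.052,-0.082,0.002],
    [0.052,-0.082,0.014],
    [0.052,-0.082,0.014],
  ],
  grip=[1,1,1,1,1,1,1,1,1,1,1,1,1],
)

```text
clock: 8.88
tool_pos: [0.6361, 0.1704, 0.0536]
eef_rot: [0.631, 0.776, -0.001, -0.001]
contact_force: [0.1, -0.1, -0.0]
opening: 0.003
finger_force: 0.0
```

```bash
python3 - <<'E'
from h import *
import cv2
im=cams.snapshot("scene")[160:260,235:365]
cv2.imwrite("pics/d.png",cv2.resize(im,None,fx=6,fy=6,interpolation=cv2.INTER_CUBIC)[:,:,::-1])
p,q=cur();print(p,r.get_state()["contact_force"])
for d in (0,.019,-.007,-.02): print(d,(proj("scene",p+q.apply([0,0,d]))-[235,160])*6)
E
```

```text
[0.63663598 0.17080566 0.05439209] [-0.74506157 -0.41357802  0.67936164]
0 [[330.  451.8]]
0.019 [[327.6 476.4]]
-0.007 [[330.6 442.2]]
-0.02 [[331.8 425.4]]
```

View pics/d.png

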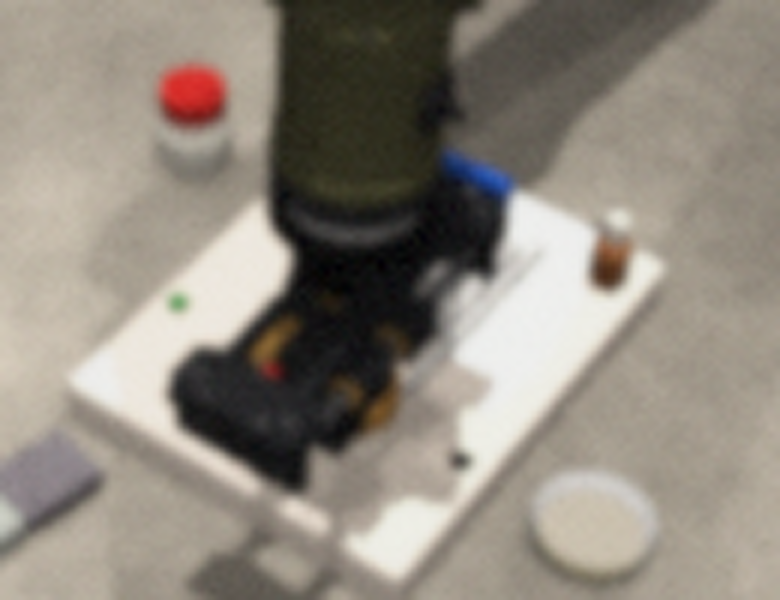

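The fingertips end at about (340,445), where 476 was expected, so they are still about 25 mm short of the stated length. I'll lower by another 12 mm, which puts the tips at about 50 mm, and begin the push.

jog_arm(
  turn=[
    [0,0,0],
    [0,0,0],
    [0,0,0],
    [0,0,0.05],
    [0,0,0.05],
    [0,0,0.05],
    [0,0,0.13],
    [0,0,0.204],
    [0,0,0.28],
  ],
  translation=[
    [0,0,0.006],
    [0,0,0.012],
    [0,0,0.012],
    [-0.01,0,0.012],
    [-0.022,0,0.012],
    [-0.033,0,0.012],
    [-0.037,0.0005,0.012],
    [-0.042,0.001,0.012],
    [-0.046,0.001,0.012],
  ],
  grip=[1,1,1,1,1,1,1,1,1],
)

```text
clock: 10.05
tool_pos: [0.6476, 0.1288, 0.0436]
eef_rot: [0.733, 0.68, 0.002, -0.001]
contact_force: [-1.0, 5.9, -0.2]
opening: 0.007
finger_force: 2.5
```

Contact now reads 6 N sideways, as expected for the lever. I'll work out the rest of the swing.

```bash
python3 - <<'E'
from h import *
p,q=cur();print(p,leverpose(1.32,.014)[0])
for cam in np.r_[1.2:-.01:-.15]:
    P,Q=leverpose(cam,.014,z=p[2]);print(round(cam,2),rel(p,q,P,Q))
E
```

```text
[0.6476058  0.12884641 0.04360313] [0.64837956 0.12574475 0.071     ]
1.2 ([-0.0097, 0.0023, -0.0], [0.0, -0.005, 0.12])
1.05 ([-0.0182, 0.0027, -0.0001], [-0.0, -0.005, 0.27])
0.9 ([-0.0267, 0.0019, -0.0001], [-0.001, -0.005, 0.42])
0.75 ([-0.0349, -0.0001, -0.0002], [-0.001, -0.005, 0.57])
0.6 ([-0.0428, -0.0034, -0.0002], [-0.001, -0.005, 0.72])
0.45 ([-0.05, -0.0078, -0.0002], [-0.002, -0.005, 0.87])
0.3 ([-0.0566, -0.0133, -0.0003], [-0.002, -0.005, 1.02])
0.15 ([-0.0622, -0.0197, -0.0003], [-0.002, -0.005, 1.17])
0.0 ([-0.0668, -0.0268, -0.0003], [-0.003, -0.004, 1.32])
```

jog_arm(
  turn=[
    [0,0,0.06],
    [0,0,0.12],
    [0,0,0.195],
    [0,0,0.27],
    [0,0,0.345],
    [0,0,0.42],
    [0,0,0.495],
    [0,0,0.57],
    [0,0,0.645],
    [0,0,0.72],
    [0,0,0.795],
    [0,0,0.87],
    [0,0,0.945],
    [0,0,1.02],
    [0,0,1.095],
    [0,0,1.17],
    [0,0,1.22],
    [0,0,1.22],
  ],
  translation=[
    [-0.005,0.0015,0],
    [-0.0097,0.0023,0],
    [-0.014,0.0026,0],
    [-0.0182,0.0027,0],
    [-0.0225,0.0024,0],
    [-0.0267,0.0019,0],
    [-0.031,0.001,0],
    [-0.035,0,0],
    [-0.039,-0.0016,0],
    [-0.043,-0.0034,0],
    [-0.0465,-0.0055,0],
    [-0.05,-0.008,0],
    [-0.0534,-0.0105,0],
    [-0.0566,-0.0133,0],
    [-0.0595,-0.0165,0],
    [-0.0622,-0.0197,0],
    [-0.064,-0.022,0],
    [-0.064,-0.022,0],
  ],
  grip=[1,1,1,1,1,1,1,1,1,1,1,1,1,1,1,1,1,1],
)

```text
clock: 12.3
tool_pos: [0.6235, 0.0664, 0.0442]
eef_rot: [0.99, 0.138, 0.003, -0.002]
contact_force: [2.9, 3.8, -0.3]
opening: 0.002
finger_force: 2.1
```

```bash
cat > look.py <<'E'
from h import *
import cv2,sys
im=cams.snapshot("scene")[160:260,235:365]
cv2.imwrite(sys.argv[1],cv2.resize(im,None,fx=6,fy=6,interpolation=cv2.INTER_CUBIC)[:,:,::-1])
for d in models.place_of("scene","lever_tip")[:2]:
    v=np.array(d["position"])[:2]-b2w([.055,0]);print(d["position"],d["p"],"cam",np.arctan2(v[1],v[0])-yaw+np.pi/2,np.hypot(*v))
p,q=cur();print(p,r.get_state()["contact_force"],r.get_state()["clock"])
for cam in (.1,0,-.05):
    P,Q=leverpose(cam,.014,z=p[2]);print(cam,P,rel(p,q,P,Q))
    f=yaw-np.pi/2+cam;print("tip px",(proj("scene",np.r_[b2w([.055,0])+.075*np.array([np.cos(f),np.sin(f)]),.071])-[235,160])*6)
E
python3 look.py pics/e.png
```

```text
[0.6119, 0.0435, 0.0754] 0.58 cam 0.08652361937797237 0.07498368508857153
[0.62351139 0.0663088  0.04419897] [ 4.040868    4.19769749 -0.53534466] 12.4
0.1 [0.62091176 0.06680618 0.04419897] ([-0.0024, -0.0012, -0.0], [-0.002, -0.007, 0.002])
tip px [[191.4 267. ]]
0 [0.61586596 0.06421329 0.04419897] ([-0.0079, -0.0001, -0.0001], [-0.003, -0.006, 0.102])
tip px [[199.2 258.6]]
-0.05 [0.6132522  0.06310919 0.04419897] ([-0.0107, 0.0003, -0.0001], [-0.003, -0.006, 0.152])
tip px [[204. 255.]]
```

View pics/e.png

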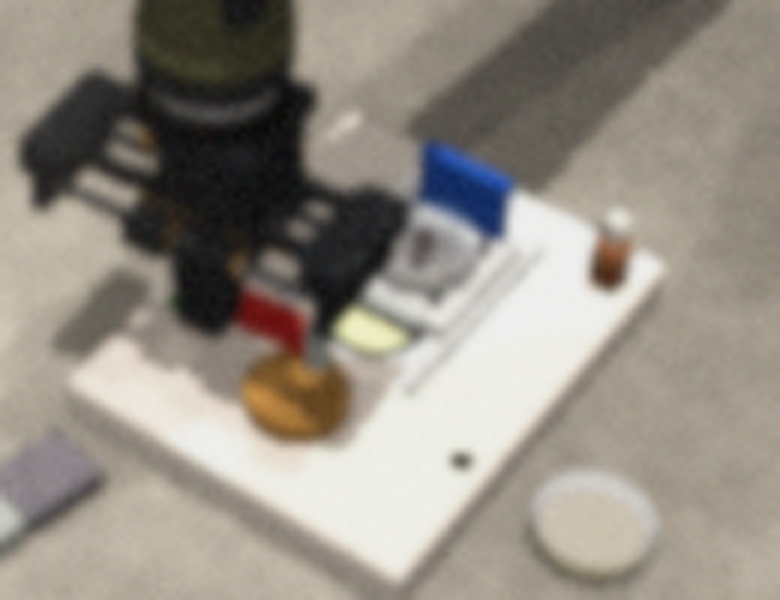

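The lever at (240–310, 290–340) now points nearly at the green dot, with the cam at about 0.13. I'll finish the swing, then back off and lift to check.

jog_arm(
  turn=[
    [0,0,0.05],
    [0,0,0.1],
    [0,0,0.1],
    [0,0,0.1],
    [0,0,0.1],
    [0,0,0.1],
    [0,0,0.1],
    [0,0,0.1],
    [0,0,0.1],
  ],
  translation=[
    [-0.004,-0.0003,0],
    [-0.008,0,0],
    [-0.008,0,0],
    [-0.008,0,0],
    [0.01,0,0],
    [0.015,0,-0.03],
    [0.015,0,-0.07],
    [0.0,0.06,-0.1],
    [0.0,0.1,-0.1],
  ],
  grip=[1,1,1,1,1,1,1,1,1],
)

```text
clock: 13.52
tool_pos: [0.6493, -0.035, 0.1461]
eef_rot: [0.996, 0.088, 0.002, 0.001]
contact_force: [1.5, -0.1, -0.2]
opening: 0.002
finger_force: 0.0
```

```bash
python3 look.py pics/f.png; python3 - <<'E'
from h import *
for c in ("scene","top"):
    if c=="top": cams.snapshot(c)
    for n in ("lever_tip","cam_axis","green_dot","tab"):
        print(c,n,[(np.round(d["position"],3).tolist(),round(d["p"],2)) for d in models.place_of(c,n)[:1]])
E
```

```text
[0.6052, 0.0427, 0.0741] 0.91 cam -0.003458239843900923 0.07432198253545741
[ 0.64920852 -0.0420576   0.14465747] [-0.57657705 -1.63791051 -0.23435871] 13.625
0.1 [0.62091176 0.06680618 0.14465747] ([-0.0099, -0.112, -0.0008], [0.007, -0.002, -0.109])
tip px [[191.4 267. ]]
0 [0.61586596 0.06421329 0.14465747] ([-0.0153, -0.1103, -0.0008], [0.007, -0.002, -0.009])
tip px [[199.2 258.6]]
-0.05 [0.6132522  0.06310919 0.14465747] ([-0.018, -0.1097, -0.0008], [0.007, -0.002, 0.041])
tip px [[204. 255.]]
scene lever_tip [([0.605, 0.043, 0.074], 0.91)]
scene cam_axis [([0.593, 0.114, 0.061], 0.62)]
scene green_dot [([0.608, 0.029, 0.035], 0.84)]
scene tab [([0.454, 0.085, 0.082], 0.83)]
top lever_tip [([0.602, 0.044, 0.069], 0.74)]
top cam_axis [([0.591, 0.119, 0.06], 0.77)]
top green_dot [([0.607, 0.028, 0.03], 0.56)]
top tab [([0.456, 0.091, 0.085], 0.93)]
```

View pics/f.png

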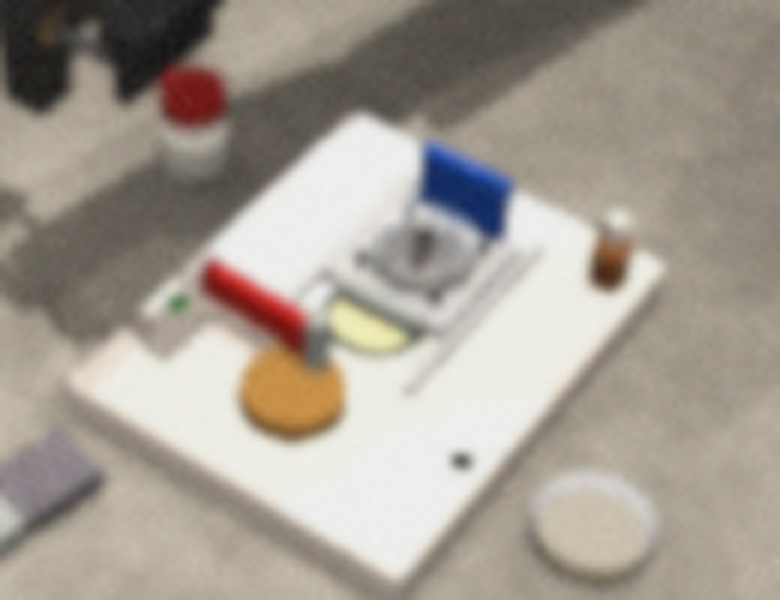

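The lever lies from (305,330) to (210,270), in line with the green dot at (178,302), and the cam reads about 0. Next I'll go behind the tab.

```bash
python3 - <<'E'
from h import *
p,q=cur();print(p)
Q=down(yaw-np.pi/2)
for bx,z in ((-.122,.15),(-.122,.057),(-.097,.057),(-.053,.057)):
    P=np.r_[b2w([bx,0.0]),z];print(bx,P,rel(p,q,P,Q))
E
```

```text
[ 0.64793425 -0.03083684  0.14312579]
-0.122 [0.41819826 0.08503345 0.15      ] ([-0.2055, -0.1548, -0.0067], [-0.0, 0.0, 0.003])
-0.122 [0.41819826 0.08503345 0.057     ] ([-0.2055, -0.1548, 0.0863], [-0.0, 0.0, 0.003])
-0.097 [0.44281455 0.08939675 0.057     ] ([-0.1805, -0.1547, 0.0863], [-0.0, 0.0, 0.003])
-0.053 [0.48613921 0.09707618 0.057     ] ([-0.1365, -0.1546, 0.0863], [-0.0, 0.0, 0.003])
```

jog_arm(
  turn=[
    [0,0,0],
    [0,0,0],
    [0,0,0],
    [0,0,0],
    [0,0,0],
    [0,0,0],
    [0,0,0],
    [0,0,0],
    [0,0,0],
    [0,0,0],
    [0,0,0],
  ],
  translation=[
    [-0.04,-0.03,-0.01],
    [-0.08,-0.06,-0.01],
    [-0.12,-0.09,-0.01],
    [-0.16,-0.12,-0.01],
    [-0.205,-0.155,-0.01],
    [-0.205,-0.155,-0.01],
    [-0.205,-0.155,0.03],
    [-0.205,-0.155,0.06],
    [-0.205,-0.155,0.086],
    [-0.205,-0.155,0.086],
    [-0.205,-0.155,0.086],
  ],
  grip=[1,1,1,1,1,1,1,1,1,1,1],
)

```text
clock: 15.45
tool_pos: [0.4199, 0.0844, 0.0578]
eef_rot: [0.996, 0.088, 0.001, -0.0]
contact_force: [0.1, 0.8, 0.4]
opening: 0.003
finger_force: 0.0
```

```bash
python3 - <<'E'
from h import *
p,q=cur();print(p,r.get_state()["contact_force"],M.T@(p[:2]-org))
Q=down(yaw-np.pi/2)
for bx in (-.097,-.053):
    P=np.r_[b2w([bx,0.0]),.057];print(bx,P,rel(p,q,P,Q))
E
```

```text
[0.41994859 0.08442504 0.05784415] [0.09023999 0.75740189 0.41736308] [-0.12038272 -0.00090456]
-0.097 [0.44281455 0.08939675 0.057     ] ([0.0234, -0.0009, 0.0009], [0.0, -0.001, 0.001])
-0.053 [0.48613921 0.09707618 0.057     ] ([0.0674, -0.0008, 0.0009], [0.0, -0.001, 0.001])
```

Pushing gently, about 4 mm per row.

jog_arm(
  turn=[
    [0,0,0],
    [0,0,0],
    [0,0,0],
    [0,0,0],
    [0,0,0],
    [0,0,0],
    [0,0,0],
    [0,0,0],
    [0,0,0],
    [0,0,0],
    [0,0,0],
    [0,0,0],
    [0,0,0],
    [0,0,0],
    [0,0,0],
    [0,0,0],
  ],
  translation=[
    [0.006,0,0],
    [0.012,0,0],
    [0.016,0,0],
    [0.02,0,0],
    [0.024,0,0],
    [0.028,0,0],
    [0.032,0,0],
    [0.036,0,0],
    [0.04,0,0],
    [0.044,0,0],
    [0.048,0,0],
    [0.052,0,0],
    [0.056,0,0],
    [0.06,0,0],
    [0.062,0,0],
    [0.062,0,0],
  ],
  grip=[1,1,1,1,1,1,1,1,1,1,1,1,1,1,1,1],
)

```text
clock: 17.45
tool_pos: [0.4807, 0.0954, 0.0573]
eef_rot: [0.996, 0.088, 0.001, -0.0]
contact_force: [-1.1, 0.7, 0.3]
opening: 0.005
finger_force: 0.5
```

jog_arm(
  turn=[
    [0,0,0],
    [0,0,0],
    [0,0,0],
    [0,0,0],
  ],
  translation=[
    [0.002,0,0],
    [0.004,0,0],
    [0.006,0,0],
    [0.006,0,0],
  ],
  grip=[1,1,1,1],
)

```text
clock: 17.95
tool_pos: [0.4846, 0.096, 0.0573]
eef_rot: [0.996, 0.088, -0.001, 0.0]
contact_force: [-5.3, 0.2, 3.9]
opening: 0.01
finger_force: 2.4
```

```bash
python3 look.py pics/g.png | head -3; python3 - <<'E'
from h import *
cams.snapshot("top")
for c in ("scene","top"):
  for n in ("tab","seat","window","dish"):
    print(c,n,[((M.T@(np.array(d["position"])[:2]-org)).round(4).tolist(),round(d["p"],2)) for d in models.place_of(c,n)[:1]])
p,q=cur();print(M.T@(p[:2]-org))
E
```

```text
[0.6044, 0.042, 0.0726] 0.57 cam -0.015584397459670107 0.07488026128487238
[0.48463597 0.09603733 0.05727406] [-5.21039044 -0.36025517  2.53251282] 18.05
0.1 [0.62091176 0.06680618 0.05727406] ([0.129, 0.0528, -0.0003], [0.0, 0.003, -0.099])
scene tab [([-0.0472, -0.0016], 0.77)]
scene seat []
scene window [([-0.0024, -0.0027], 0.89)]
scene dish [([-0.0026, -0.0005], 0.51)]
top tab [([-0.0408, 0.0028], 0.63)]
top seat [([0.001, -0.0015], 0.59)]
top window [([-0.0033, 0.0006], 0.67)]
top dish [([0.0015, 0.0008], 0.64)]
[-0.05465326 -0.00074143]
```

View pics/g.png

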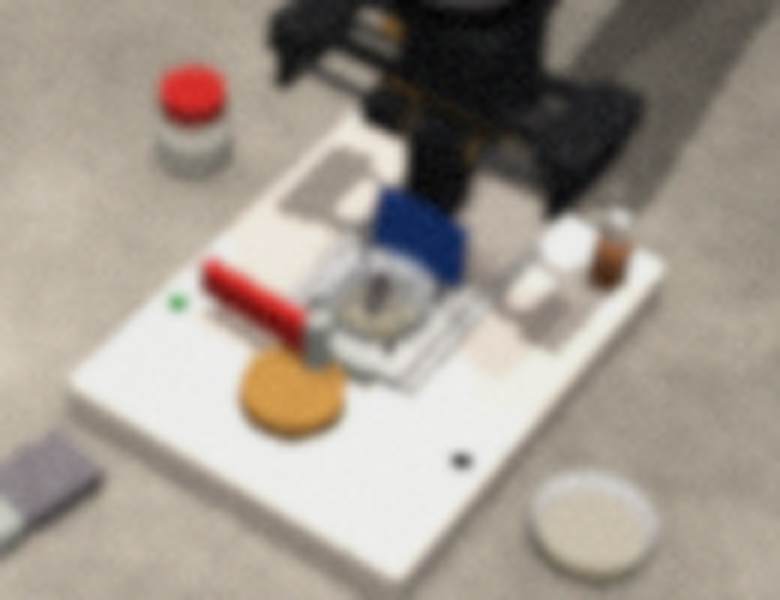

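The dish at (380,290) is over the lit window, and the force rose to 5 N against 2 N of drag. I'll push a little more to confirm the end stop.

jog_arm(
  turn=[
    [0,0,0],
    [0,0,0],
    [0,0,0],
    [0,0,0],
  ],
  translation=[
    [0.002,0,0],
    [0.004,0,0],
    [0.006,0,0],
    [0.006,0,0],
  ],
  grip=[1,1,1,1],
)

```text
clock: 19.0
tool_pos: [0.4846, 0.0959, 0.0571]
eef_rot: [0.996, 0.089, -0.007, 0.001]
contact_force: [-13.2, -0.2, 12.2]
opening: 0.007
finger_force: 7.1
```

The position didn't change while the force rose to 13 N, so it is at the end stop. Backing off and lifting clear.

jog_arm(
  turn=[
    [0,0,0],
    [0,0,0],
    [0,0,0],
    [0,0,0],
    [0,0,0],
    [0,0,0],
    [0,0,0],
    [0,0,0],
  ],
  translation=[
    [-0.008,0,0],
    [-0.025,0,0],
    [-0.045,0,0],
    [-0.045,0,-0.04],
    [-0.045,0,-0.09],
    [-0.045,0,-0.14],
    [-0.045,0,-0.14],
    [-0.045,0,-0.14],
  ],
  grip=[1,1,1,1,1,1,1,1],
)

```text
clock: 20.0
tool_pos: [0.4484, 0.0895, 0.1972]
eef_rot: [0.996, 0.088, 0.001, -0.0]
contact_force: [-0.1, -0.8, -0.8]
opening: 0.002
finger_force: 0.0
```

```bash
python3 look.py pics/i.png | head -3; python3 - <<'E'
from h import *
for n in ("tab","seat","dish","window","vial"):
    print(n,[((M.T@(np.array(d["position"])[:2]-org)).round(4).tolist(),round(d["p"],2)) for d in models.place_of("scene",n)[:1]])
E
```

```text
[0.605, 0.0437, 0.0738] 0.8 cam -0.003811893349765505 0.0733025127635817
[0.44731909 0.08933065 0.19619854] [-0.25881064  0.33417981  0.4267674 ] 20.1
0.1 [0.62091176 0.06680618 0.19619854] ([0.1669, 0.0527, -0.0002], [0.0, 0.001, -0.099])
tab [([-0.0437, -0.0017], 0.61)]
seat [([-0.0021, -0.0007], 0.68)]
dish [([-0.0039, -0.0001], 0.81)]
window [([-0.0007, -0.0005], 0.74)]
vial [([-0.1007, 0.0832], 0.66)]
```

View pics/i.png

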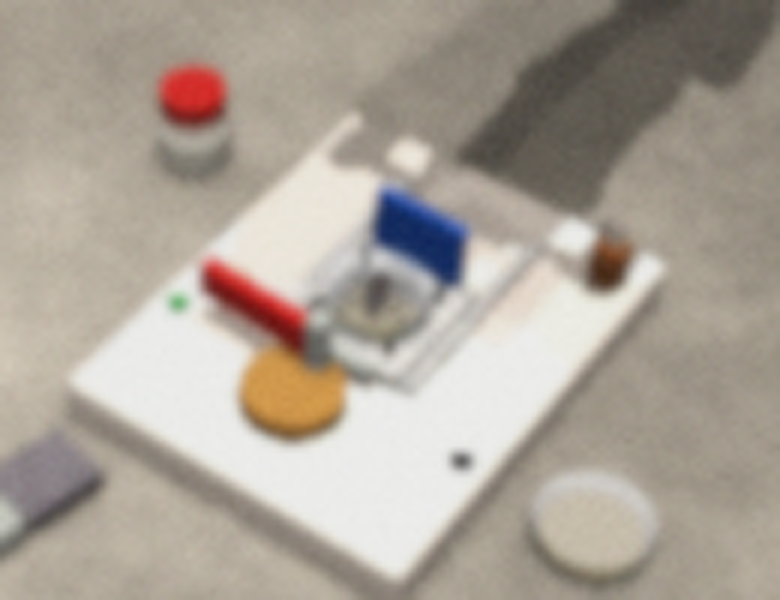

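The hand is clear. The tab at (420,235) has moved forward, the dish at (380,295) sits over the window, the lever points at the green dot, and the vial, jar and spare dish are undisturbed.

```bash
python3 -c "
from plant import r
print(r.finish_job())"
```

```text
the job is handed in; nothing more can be done
None
```

The job is handed in: the cam lever points at the green dot (cam reads about 0), the carriage was then pushed to its end stop with the dish over the window, and the hand is clear; the first swing passed over the lever without touching it and was repeated lower.

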